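# Open the glazed bezel of a porthole clock by its hidden catch

### The job

The brass porthole clock lies on its back in the wooden ring and its dial has to be got at: feel along the top of its flange with a fingertip for the finger notch, and gently press down the spring catch inside it until the glazed bezel pops up. Then push the bezel back with a fingertip until it lies against its stop, and let go. Only touch and push: grasp and lift nothing, and leave the tools and things around the clock as they are.

Things in the scene. Friction and masses are not known exactly. Their poses are not given: they have to be found in the camera images.
- rest: turned wooden ring, 192 mm outside diameter, 38 mm high, fixed to the bench; origin at the centre of its underside; axes parallel to the world's. The brass clock lies in it dial up, on the ring's axis. The clock may lie turned in the ring (stiff to turn); its turn is not reported
- flange_centre (a point): point on the clock's axis at the height of the flange's top face (60 mm above the bench); does not turn with the clock. Flat level brass flange, 180 mm outside and 124 mm inside diameter; within it the glazed bezel, 120 mm in diameter, 4 mm higher. The bezel's hinge is straight across from the notch, 62 mm from the axis, at flange height
- roll_level (a point): point on the clock's axis, 6 mm below the flange's top: height of the catch's roll at rest. The roll: knurled steel, 8 mm thick, 34 mm long, along the flange, in the notch, 85 mm from the axis. The notch is cut through the flange, 46 mm wide outside, 36 mm inside, 20 mm deep; its direction from the axis is within 0.8 rad either side of -x
- catch (a joint): angle of the spring catch: 0 at rest, grows as the roll is pressed down; frees the bezel at about 0.22 rad (roll 5 mm down, about 4 N), end stop 0.38 rad (8 mm down, about 5 N); springs back. Its hook, 13 mm wide, stands up to 4 mm over the flange in the middle of the notch, 62 to 71 mm from the axis: press outside it, on the roll
- bezel (a joint): angle of the glazed bezel: 0 shut, latched; freed, a spring pin lifts it to about 0.8 rad (less while a hand above it is in the way), where it rests. It swings on up about its hinge, away from the notch, is upright at 1.57 rad and lies against its stop at 1.8 rad, where it stays by its own weight. Its free edge is 121 mm from the hinge; it weighs about 0.12 kg
- tweezers: steel tweezers, 122 mm long, lying beside the ring; origin at the centre of the underside
- red_driver: small screwdriver with a red handle, 105 mm long, lying beside the ring; origin at the centre of the underside
- tin: small round tin, 47 mm in diameter, 22 mm high; origin at the centre of the underside
- blue_driver: small screwdriver with a blue handle, 105 mm long; origin at the centre of the underside
- stone: dark green abrasive block, 62 x 30 x 16 mm; origin at the centre of the underside
- blower: red rubber dust blower standing upright, 54 mm in diameter, 103 mm high; origin at the centre of the underside

How it is judged (in metres and radians):
On the way, in this order (a step that is already met when the one before it is completed fails the run):
1. the catch in the notch is pressed down (value of joint catch above 0.15 rad).
2. the bezel has popped up (value of joint bezel above 0.2 rad), for 0.1 s.
At the end, for the whole second after the job is handed in: the bezel lies still against its stop (over 1.7 rad) and the catch has sprung back (under 0.06 rad) (value of joint bezel above 1.7 rad and velocity of joint bezel between -0.1 and 0.1 rad/s and value of joint catch below 0.06 rad); the robot touches nothing.
It fails at once if the clock or its ring is struck or pressed hard (over 250 N) (contact force between any of the fingers, the arm and rest above 250 N).
It fails at once if the bezel is pinched or forced while it swings (over 35 N on it between 1.0 and 1.65 rad) (value of joint bezel between 1 and 1.65 rad and contact force between the fingers and rest above 35 N).
It fails at once if a tool or thing beside the clock is shifted or lifted by more than 15 mm (distance of any of tweezers, red_driver, tin, blue_driver, stone, blower from where it was at the start of the episode above 0.015 m).
It also fails if it takes over 67 s, if anything falls off the work surface, if the arm or the gripper's body presses on something with over 40 N, if the wrist force passes 120 N, or if a joint passes its speed limit or range.

### The arm

A 6-joint arm with a two-finger parallel gripper is mounted at the origin on a cart in front of the work surface, level with it; the furniture and walls round the work are solid. World frame = base frame: x ahead of the robot, y to its left, z up, the work surface at z = 0. Lengths are in mm, angles in degrees, forces in N, time in s.
With the tool pointing down it reaches from about 300 to 775 mm from the base axis. Payload 14.6 kg.
Tool frame: the origin (TCP) lies on the centre line of the jaws, within the pads' length; the fingertips stand 8 mm ahead of it and the grasp point (between the pads) lies 11 mm behind it; z points along the fingers, y is the line along which they close (so a half turn about z gives the same grasp; the last joint's range is limited). The gripper opens to 85 mm and grips with 20 to 120 N. Pads are 22 mm wide; open, the fingers measure 114 mm over their backs; the gripper's body (76 mm by 85 mm) begins 54 mm behind the grasp point. The pads swing forward as they close: fully open they stand 13 mm farther back than shut.
Start: joints at [-72.972, 17.183, 87.147, -0, 75.671, -3.816], TCP at [195.698, -513.996, 239.281] pointing down, gripper open.
Joint ranges: [-173.82, 173.82], [-45.26, 126.66], [13.44, 144.39], [-59.66, 239.66], [0, 175.72], [-146.38, 146.38]. Speed limits (degrees/s): [127.2, 127.2, 147.25, 180, 180, 180].

### API

Orientations are given as [roll, pitch, yaw] about the fixed x, y, z axes, in that order (R = Rz(yaw) Ry(pitch) Rx(roll)).
In Python, from plant import sensors, snapshot, arm gives the robot as it stands.
- The arm moves only by the tool arm_command, never from a script. Its argument "targets" is a list of rows, each an object with "claw": the opening, from 0 (shut) to 1 (fully open); "dp": the shift along the tool's x, y, z in cm, a list of three; "rot": the turn, a rotation vector about the tool's x, y, z in rad, a list of three. A call has 1 to 10 rows; each row is the pose to reach, as a shift and turn from the pose commanded when the call began, along the tool's axes at that moment; what a row does not reach only later rows make up. A row lasts 1/10 s, in which the tool goes at most 50 mm and 8.59 degrees, less where a joint would pass 70% of its speed; a pose out of reach is approached as far as the arm can. A call with a gripper value outside its range is refused whole. The fingers move at their own pace and stop on an object; "newtons" is the grip in N (left out, the last holds). Time passes only in rows, so rows that repeat a pose let the fingers close. It gives the time, the measured TCP pose, the force, the opening and the grip force at its end, in the units of the state.
- sensors.sense(): the state, without advancing time (a new reading comes with each control period).
- snapshot(name): name is "side" or "top"; returns a dict with "color" (420x560x3 uint8, red, green, blue), "range_z" (420x560 float32, mm along the optical axis (not along the pixel's ray), 0 where there is no reading), "camera_matrix" (3x3 intrinsics, pixels), "R" (3x3) and "t" (3): a world point X has camera coordinates R X + t. Camera axes: x right, y down, z forward; pixel columns grow to the right and rows downward; lengths in mm; the calibration is good to about 2 mm. A picture is of the moment at which its call begins.
- arm.job_done(): hands the job in; it is judged then, once.
The state is a dict: "t": time; "joint_positions": joint angles; "joint_vel": joint speeds; "joint_efforts": joint torques, N m; "eef_pos": TCP position; "ee_rot": TCP orientation; "wrist_force": force on the tool from outside, world axes, zero at the start; "moment": the same for the moment, N m; "grip_width": finger opening in mm; "grasp_force": force on a finger pad.
Only numpy, scipy, OpenCV 4.12 (cv2) and the standard library are available. Lean on these libraries where they do the work, as an engineer would, in place of code of your own. Each camera call takes 0.05 s, during which the arm holds its last target. There are 200 camera calls.

## Working session

There is one attempt and no reset: what is moved stays moved. The work goes in short steps, Python scripts to look and compute and a tool call to move; the robot and the scene stay as the last step left them, time stands still between calls to the robot, and variables do not carry over. Pictures are saved under pics/ and viewed, at most 10 in all, crops included, and the job is handed in when it is done.

Besides the shell and the picture viewer there is one more tool, called after "Emit:" as a command line: name --argument value ..., lists and objects as JSON in quotes. arm_command: Moves the arm, as the interface text tells. Its arguments: {"type":"object","properties":{"targets":{"type":"array","items":{"type":"object","properties":{"claw":{"type":"number"},"dp":{"type":"array","items":{"type":"number"}},"rot":{"type":"array","items":{"type":"number"}}}}},"newtons":{"type":"number"}},"required":["targets"]}

```bash
mkdir -p pics
python3 - <<'E'
from plant import sensors,snapshot
import cv2,numpy as np,pickle
for n in("top","side"):
    s=snapshot(n); pickle.dump(s,open(n+".pkl","wb")); cv2.imwrite(f"pics/{n}0.png",s["color"][:,:,::-1])
    print(n,s["camera_matrix"].tolist(),(-s["R"].T@s["t"]).round(),s["R"].round(2).tolist())
print(sensors.sense())
E
```

```text
top [[420.541338361328, 0.0, 274.3061779582702], [0.0, 420.541338361328, 207.73907704833803], [0.0, 0.0, 1.0]] [457.  85. 912.] [[-0.03, -1.0, 0.02], [-1.0, 0.02, -0.09], [0.09, -0.03, -1.0]]
side [[408.3860314256275, 0.0, 278.09022320933184], [0.0, 408.3860314256275, 213.06976786500272], [0.0, 0.0, 1.0]] [352. 685. 640.] [[-0.97, -0.26, -0.01], [-0.16, 0.64, -0.75], [0.2, -0.72, -0.66]]
{'t': 0.1, 'joint_positions': array([-7.29714191e+01,  1.72112763e+01,  8.71765778e+01, -4.98563508e-04,
        7.56701246e+01, -3.81462010e+00]), 'joint_vel': array([-0.00838237, -0.18103182, -0.20371271,  0.07264213,  0.01340879,
        0.00815108]), 'joint_efforts': array([ 1.22776219e-03, -5.44376636e+01, -3.62375951e+01, -6.92215531e-05,
        3.00783940e-03,  1.68332697e-06]), 'eef_pos': array([ 195.64474052, -513.81287898,  238.79046156]), 'ee_rot': array([-1.79942118e+02, -3.37538170e-03,  2.08433230e+01]), 'wrist_force': array([-1.30429578, -0.52772554, -0.28345904]), 'moment': array([-0.01172032, -0.03478812,  0.00978778]), 'grasp_force': 0.0, 'grip_width': 85.19259550510037}
```

View pics/top0.png

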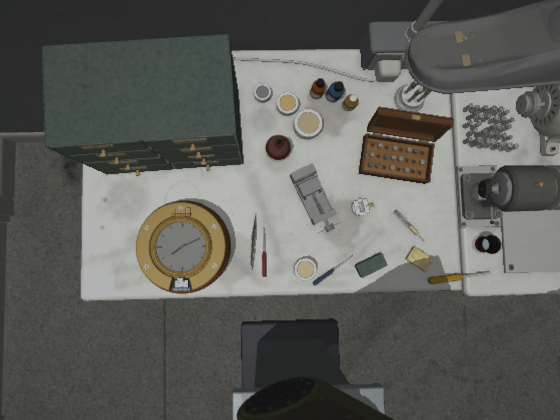

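View pics/side0.png

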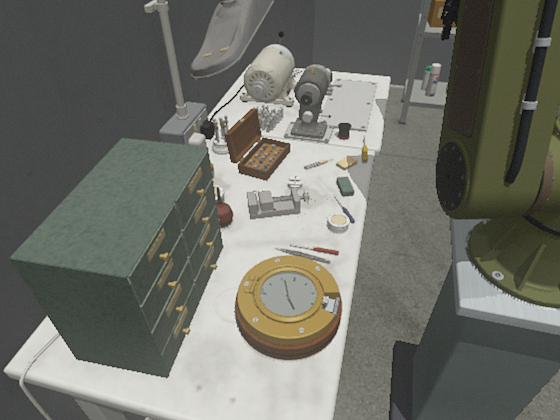

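The top view shows the clock centred near (182,247), with the notch and steel roll near (180,284), and the hinge near (182,211). The tweezers and red driver lie to the right of the ring. The cabinet stands behind the hinge.

```bash
cat > h.py <<'E'
import numpy as np,cv2,pickle
def onplane(s,u,v,z):
    d=s["R"].T@np.linalg.solve(s["camera_matrix"],[u,v,1.]); c=-s["R"].T@s["t"]
    return c+d*(z-c[2])/d[2]
def cloud(s):
    v,u=np.mgrid[:420,:560]; Z=s["range_z"]; p=np.stack([u,v,np.ones_like(u)],-1)@np.linalg.inv(s["camera_matrix"]).T*Z[...,None]
    return (p-s["t"])@s["R"]
E
python3 - <<'E'
from h import *
s=pickle.load(open("top.pkl","rb")); P=cloud(s)
for q in [(182,247,64),(180,284,54),(182,211,60),(136,247,38),(230,247,38)]: print(q,onplane(s,*q).round(1))
m=(abs(P[...,2]-60)<2.5); m[:195]=0;m[:,240:]=0
x=P[m][:,:2]; print(m.sum(), x.min(0),x.max(0), np.median(P[m][:,2]))
vv,uu=np.nonzero(m); c=cv2.minEnclosingCircle(x.astype(np.float32)); print(c)
cv2.imwrite("pics/c1.png",cv2.resize(s["color"][195:300,125:240,::-1],None,fx=5,fy=5,interpolation=2))
E
```

```text
(182, 247, 64) [455.1 248.6  64. ]
(180, 284, 54) [381.3 255.1  54. ]
(182, 211, 60) [527.5 248.8  60. ]
(136, 247, 38) [457.5 347.5  38. ]
(230, 247, 38) [452.4 155.1  38. ]
4017 [371.26977034 163.02180206] [546.10795944 341.38339022] 60.95598091173712
((457.1066589355469, 252.1667022705078), 90.06047821044922)
```

View pics/c1.png

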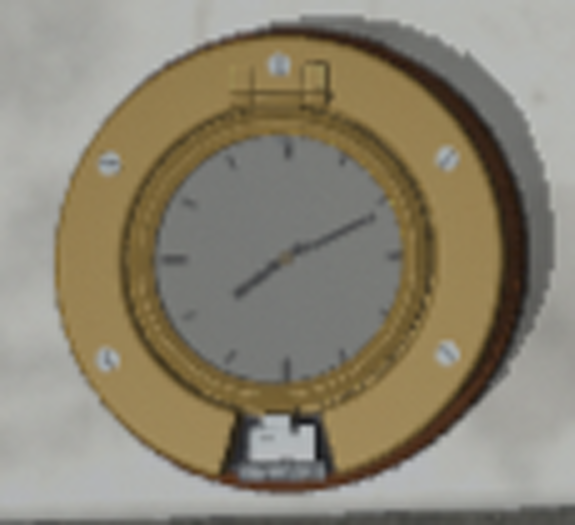

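The crop shows the notch with the catch at crop (282,450). That puts the roll near (181,289) in the full image, with the notch pointing almost exactly along -x. I'll shut the fingers, yaw to 90°, and travel over.

Run:
```python
from h import *
s=pickle.load(open("top.pkl","rb")); P=cloud(s)
for z in (52,54,60): print(onplane(s,181.4,288.6,z).round(1))
a=onplane(s,125+232/5,195+450/5,60);b=onplane(s,125+330/5,195+450/5,60);print(a,b)
print("hinge",onplane(s,125+281/5,195+85/5,60), "bezel mid",onplane(s,125+280/5,195+258/5,62))
Q=P[60:200,80:235].reshape(-1,3); Q=Q[(Q[:,2]>100)]; print("cab",Q.min(0),Q.max(0))
# side camera
s=pickle.load(open("side.pkl","rb")); print("side roll",onplane(s,331,303,54)); Q=cloud(s).reshape(-1,3); m=(abs(Q[:,2]-60)<2)&(abs(Q[:,0]-457)<110)&(abs(Q[:,1]-252)<110); print(cv2.minEnclosingCircle(Q[m][:,:2].astype(np.float32)))
```

```text
[371.9 252.7  52. ]
[372.1 252.3  54. ]
[372.7 251.2  60. ]
[380.30418554 270.90644279  60.        ] [379.18746981 232.09180276  60.        ]
hinge [525.5186378  250.41001713  60.        ] bezel mid [455.90283099 250.94274075  62.        ]
cab [456.76206001  84.51816673 100.06708676] [796.73059889 422.02355189 911.64175165]
side roll [378.859918   253.37995433  54.        ]
((453.75201416015625, 254.74400329589844), 89.97468566894531)
```

Emit:
arm_command --targets '[{"claw":0,"dp":[2,-1.7,0],"rot":[0,0,-0.12]},{"claw":0,"dp":[5,-4.2,0],"rot":[0,0,-0.25]},{"claw":0,"dp":[8.5,-7.1,0],"rot":[0,0,-0.38]},{"claw":0,"dp":[12,-10,0],"rot":[0,0,-0.5]},{"claw":0,"dp":[15.5,-13,0],"rot":[0,0,-0.63]},{"claw":0,"dp":[19,-15.9,0],"rot":[0,0,-0.76]},{"claw":0,"dp":[22.5,-18.8,0],"rot":[0,0,-0.89]},{"claw":0,"dp":[26,-21.7,0],"rot":[0,0,-1.02]},{"claw":0,"dp":[29.5,-24.7,0],"rot":[0,0,-1.12]},{"claw":0,"dp":[32,-26.7,0],"rot":[0,0,-1.208]}]'

```text
t: 1.1
eef_pos: [400.4, -148.2, 239.3]
ee_rot: [180.0, -0.0, 90.4]
wrist_force: [0.4, -0.5, -0.1]
grip_width: 0.1
grasp_force: 0.0
```

Emit:
arm_command --targets '[{"claw":0,"dp":[3,-0.3,0]},{"claw":0,"dp":[7.5,-0.6,1]},{"claw":0,"dp":[12,-1,2]},{"claw":0,"dp":[16.5,-1.4,4]},{"claw":0,"dp":[21,-1.8,6]},{"claw":0,"dp":[25.5,-2.2,8]},{"claw":0,"dp":[30,-2.6,10]},{"claw":0,"dp":[34.5,-3,12]},{"claw":0,"dp":[38,-3.4,13]},{"claw":0,"dp":[40,-3.4,14]}]'

```text
invalid input
```

Emit:
arm_command --targets '[{"claw":0,"dp":[0,0,1]},{"claw":0,"dp":[0,0,2]},{"claw":0,"dp":[0,0,2]}]'

```text
invalid input
```

Run:
```python
from plant import sensors,snapshot
import cv2,numpy as np,pickle
s=snapshot("side"); pickle.dump(s,open("side1.pkl","wb")); cv2.imwrite("pics/s1.png",cv2.resize(s["color"][180:370,200:390,::-1],None,fx=3,fy=3,interpolation=2))
d=sensors.sense();print(d["eef_pos"],d["ee_rot"],d["wrist_force"],d["joint_positions"])
```

```text
[ 401.72428483 -146.05800105  239.23080464] [ 1.79972139e+02 -5.84503759e-02  9.07375429e+01] [0.7058435  0.11941939 0.23595969] [-2.49280291e+01  1.29557361e+00  1.05609656e+02  6.76749030e-02
  7.30949852e+01 -2.56852368e+01]
```

View pics/s1.png

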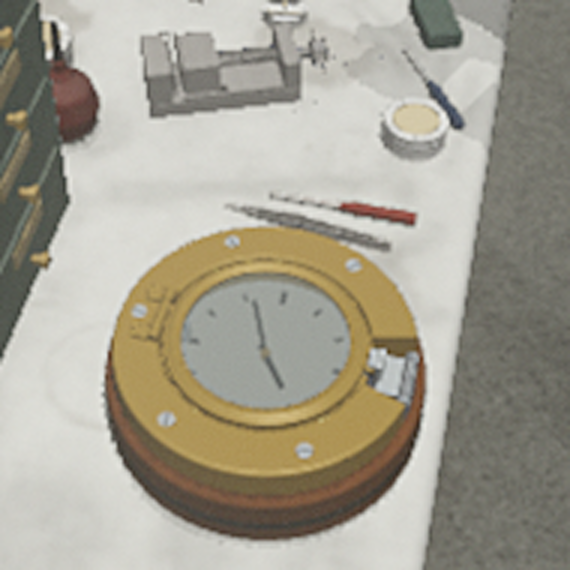

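This picture was taken before any motion. It shows the roll clearly at crop (408,375), full-image (336,305). Both moves were refused, probably because "rot" was left out, so I'll include it.

Emit:
arm_command --targets '[{"claw":0,"dp":[3,-0.3,0],"rot":[0,0,0]},{"claw":0,"dp":[7.5,-0.6,1],"rot":[0,0,0]},{"claw":0,"dp":[12,-1,2],"rot":[0,0,0]},{"claw":0,"dp":[16.5,-1.4,4],"rot":[0,0,0]},{"claw":0,"dp":[21,-1.8,6],"rot":[0,0,0]},{"claw":0,"dp":[25.5,-2.2,8],"rot":[0,0,0]},{"claw":0,"dp":[30,-2.6,10],"rot":[0,0,0]},{"claw":0,"dp":[34.5,-3.2,12],"rot":[0,0,0]},{"claw":0,"dp":[38,-3.5,13.5],"rot":[0,0,0]},{"claw":0,"dp":[40,-3.6,14.5],"rot":[0,0,0]}]'

```text
t: 2.15
eef_pos: [362.3, 251.4, 93.0]
ee_rot: [-179.9, 0.0, 90.2]
wrist_force: [1.0, -0.9, -0.1]
grip_width: -0.2
grasp_force: 0.0
```

Run:
```python
from plant import sensors,snapshot
from h import *
s=pickle.load(open("side1.pkl","rb")); print("roll side",onplane(s,336,305,56))
s=snapshot("side"); cv2.imwrite("pics/s2.png",cv2.resize(s["color"][180:370,200:390,::-1],None,fx=3,fy=3,interpolation=2))
d=sensors.sense();print(d["eef_pos"],d["ee_rot"],d["wrist_force"],d["joint_positions"])
```

```text
roll side [369.81061696 256.84095888  56.        ]
[362.0882223  252.36310375  92.02613533] [-1.79873687e+02  4.34477519e-02  9.01737871e+01] [-1.64317987 -0.65097746 -1.67492753] [3.01047298e+01 1.47673964e+01 1.12333609e+02 3.17559130e-02
 5.30301438e+01 2.99118638e+01]
```

View pics/s2.png

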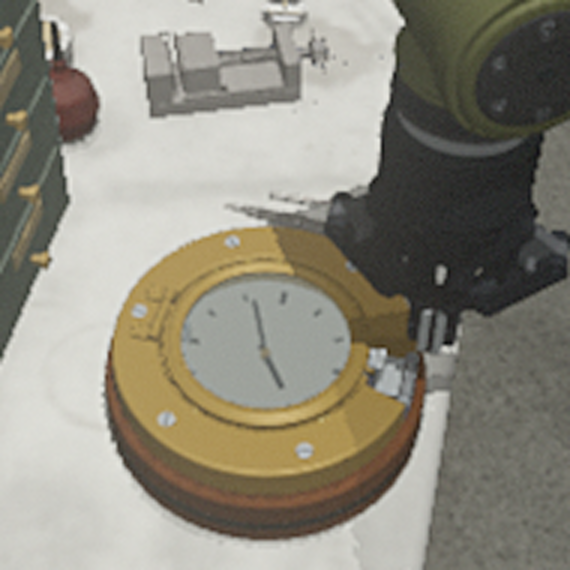

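The fingertip is at crop (433,350), just outside the roll, and the bezel is clear. I'll shift 5 mm inward and 2 mm in +y, then go down slowly.

Emit:
arm_command --targets '[{"claw":0,"dp":[0.2,0.5,0.5],"rot":[0,0,0]},{"claw":0,"dp":[0.2,0.5,1.2],"rot":[0,0,0]},{"claw":0,"dp":[0.2,0.5,1.9],"rot":[0,0,0]},{"claw":0,"dp":[0.2,0.5,2.3],"rot":[0,0,0]},{"claw":0,"dp":[0.2,0.5,2.5],"rot":[0,0,0]},{"claw":0,"dp":[0.2,0.5,2.6],"rot":[0,0,0]},{"claw":0,"dp":[0.2,0.5,2.7],"rot":[0,0,0]},{"claw":0,"dp":[0.2,0.5,2.8],"rot":[0,0,0]}]'

```text
t: 3.0
eef_pos: [368.5, 251.4, 66.4]
ee_rot: [180.0, -0.0, 90.1]
wrist_force: [-0.2, -1.0, -0.1]
grip_width: 0.2
grasp_force: 0.0
```

Emit:
arm_command --targets '[{"claw":0,"dp":[0,0,0.1],"rot":[0,0,0]},{"claw":0,"dp":[0,0,0.2],"rot":[0,0,0]},{"claw":0,"dp":[0,0,0.3],"rot":[0,0,0]},{"claw":0,"dp":[0,0,0.4],"rot":[0,0,0]},{"claw":0,"dp":[0,0,0.5],"rot":[0,0,0]},{"claw":0,"dp":[0,0,0.5],"rot":[0,0,0]}]'

```text
t: 3.6
eef_pos: [368.3, 251.4, 61.2]
ee_rot: [-180.0, 0.0, 90.1]
wrist_force: [-0.7, -0.1, 1.5]
grip_width: -0.0
grasp_force: 1.1
```

The tip is now at z 53, inside the notch and just touching the roll. I'll press.

Emit:
arm_command --targets '[{"claw":0,"dp":[0,0,0.1],"rot":[0,0,0]},{"claw":0,"dp":[0,0,0.2],"rot":[0,0,0]},{"claw":0,"dp":[0,0,0.3],"rot":[0,0,0]},{"claw":0,"dp":[0,0,0.4],"rot":[0,0,0]}]'

```text
t: 4.0
eef_pos: [368.3, 251.4, 57.2]
ee_rot: [-180.0, 0.0, 90.1]
wrist_force: [-1.7, -0.4, 4.0]
grip_width: -0.1
grasp_force: 2.0
```

Emit:
arm_command --targets '[{"claw":0,"dp":[0,0,0.1],"rot":[0,0,0]},{"claw":0,"dp":[0,0,0.2],"rot":[0,0,0]},{"claw":0,"dp":[0,0,0.2],"rot":[0,0,0]}]'

```text
t: 4.3
eef_pos: [368.3, 251.4, 55.3]
ee_rot: [-180.0, -0.0, 90.1]
wrist_force: [-5.0, -0.5, 7.5]
grip_width: -0.1
grasp_force: 4.4
```

Run:
```python
from plant import sensors,snapshot
from h import *
s=snapshot("side"); cv2.imwrite("pics/s3.png",cv2.resize(s["color"][150:370,180:400,::-1],None,fx=2.5,fy=2.5,interpolation=2))
d=sensors.sense();print(d["eef_pos"],d["wrist_force"])
```

```text
[368.26348485 251.38489292  55.33986286] [-3.61130024 -0.06477047  8.79749616]
```

View pics/s3.png

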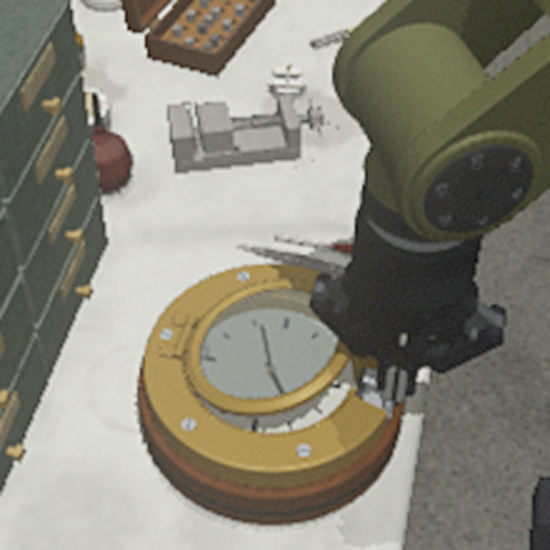

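The bezel has popped: it is tilted up against the gripper's knuckle, and a gap shows along its front edge. I'll back off up and away, then turn the hand by 90°.

Emit:
arm_command --targets '[{"claw":0,"dp":[0,0,-0.7],"rot":[0,0,0]},{"claw":0,"dp":[0,-0.3,-2],"rot":[0,0,0]},{"claw":0,"dp":[0,-1,-3.5],"rot":[0,0,0]},{"claw":0,"dp":[0,-2,-5],"rot":[0,0,0]},{"claw":0,"dp":[0,-3,-6.5],"rot":[0,0,0]},{"claw":0,"dp":[0,-3.5,-7.5],"rot":[0,0,0]},{"claw":0,"dp":[0,-3.5,-7.5],"rot":[0,0,0]}]'

```text
t: 5.05
eef_pos: [333.5, 251.7, 131.8]
ee_rot: [179.9, -0.1, 90.1]
wrist_force: [-0.2, -0.6, -1.2]
grip_width: 0.3
grasp_force: 0.0
```

Emit:
arm_command --targets '[{"claw":0,"dp":[0,0,0],"rot":[0,0,-0.14]},{"claw":0,"dp":[0,0,0],"rot":[0,0,-0.28]},{"claw":0,"dp":[0,0,0],"rot":[0,0,-0.43]},{"claw":0,"dp":[0,0,0],"rot":[0,0,-0.58]},{"claw":0,"dp":[0,0,0],"rot":[0,0,-0.73]},{"claw":0,"dp":[0,0,0],"rot":[0,0,-0.88]},{"claw":0,"dp":[0,0,0],"rot":[0,0,-1.03]},{"claw":0,"dp":[0,0,0],"rot":[0,0,-1.18]},{"claw":0,"dp":[0,0,0],"rot":[0,0,-1.33]},{"claw":0,"dp":[0,0,0],"rot":[0,0,-1.48]}]'

```text
t: 6.05
eef_pos: [333.5, 251.2, 129.8]
ee_rot: [-180.0, -0.0, 175.2]
wrist_force: [0.1, -0.2, -0.1]
grip_width: -0.0
grasp_force: 0.0
```

Run:
```python
from plant import sensors,snapshot
from h import *
s=snapshot("side"); cv2.imwrite("pics/s4.png",cv2.resize(s["color"][150:370,180:400,::-1],None,fx=2.5,fy=2.5,interpolation=2))
d=sensors.sense();print(d["eef_pos"],d["ee_rot"],d["wrist_force"],d["joint_positions"])
```

```text
[333.49586471 251.19486056 129.80459147] [-1.79973726e+02 -3.00762442e-02  1.75759963e+02] [-0.3221519   0.74349268 -0.32223677] [ 3.19605538e+01  8.17034260e+00  1.14257722e+02 -4.07226821e-03
  5.76117241e+01 -5.37972340e+01]
```

View pics/s4.png

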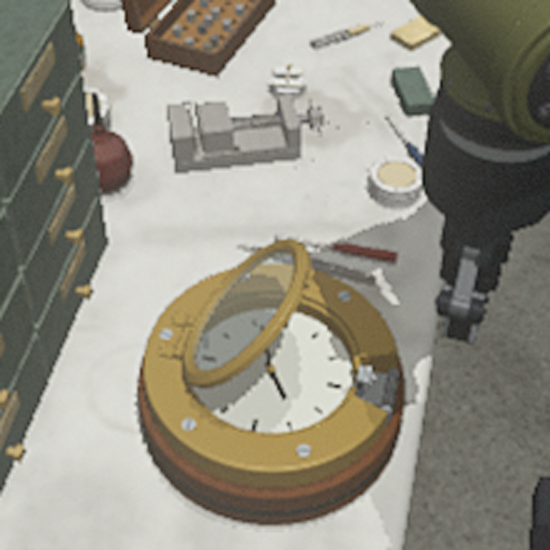

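The bezel rests at about 0.8 rad with its free edge near crop (295,245), and the catch is visible and free. I'll push +x from the notch side with the finger, rising slightly.

Emit:
arm_command --targets '[{"claw":0,"dp":[-3,0.2,0],"rot":[0,0,-0.08]},{"claw":0,"dp":[-5.5,0.4,-0.2],"rot":[0,0,-0.08]},{"claw":0,"dp":[-7.5,0.6,-0.5],"rot":[0,0,-0.08]},{"claw":0,"dp":[-8.3,0.7,-0.7],"rot":[0,0,-0.08]},{"claw":0,"dp":[-9.1,0.7,-0.9],"rot":[0,0,-0.08]},{"claw":0,"dp":[-9.9,0.8,-1.1],"rot":[0,0,-0.08]},{"claw":0,"dp":[-10.6,0.9,-1.3],"rot":[0,0,-0.08]},{"claw":0,"dp":[-11.3,0.9,-1.5],"rot":[0,0,-0.08]},{"claw":0,"dp":[-12,1.0,-1.7],"rot":[0,0,-0.08]},{"claw":0,"dp":[-12.5,1.0,-1.8],"rot":[0,0,-0.08]}]'

```text
t: 7.1
eef_pos: [459.4, 250.2, 148.6]
ee_rot: [180.0, 0.0, 179.4]
wrist_force: [0.4, -0.1, -0.2]
grip_width: -0.3
grasp_force: 0.2
```

Emit:
arm_command --targets '[{"claw":0,"dp":[-0.5,0,0],"rot":[0,0,0]},{"claw":0,"dp":[-1,0,0],"rot":[0,0,0]},{"claw":0,"dp":[-1.5,0,0],"rot":[0,0,0]},{"claw":0,"dp":[-2,0,0],"rot":[0,0,0]},{"claw":0,"dp":[-2.5,0,0],"rot":[0,0,0]},{"claw":0,"dp":[-3,0,0],"rot":[0,0,0]},{"claw":0,"dp":[-3.5,0,0],"rot":[0,0,0]},{"claw":0,"dp":[-3.9,0,0],"rot":[0,0,0]},{"claw":0,"dp":[-4.3,0,0],"rot":[0,0,0]},{"claw":0,"dp":[-4.5,0,0],"rot":[0,0,0]}]'

```text
t: 8.1
eef_pos: [504.0, 249.6, 148.1]
ee_rot: [-180.0, -0.0, 179.4]
wrist_force: [0.1, -0.2, 0.9]
grip_width: -0.1
grasp_force: 0.0
```

Run:
```python
from plant import sensors,snapshot
from h import *
s=snapshot("side"); cv2.imwrite("pics/s5.png",cv2.resize(s["color"][130:350,150:400,::-1],None,fx=2.5,fy=2.5,interpolation=2))
d=sensors.sense();print(d["eef_pos"],d["ee_rot"],d["wrist_force"])
```

```text
[504.11923892 249.57915062 148.07771503] [-1.79996542e+02 -1.22105424e-02  1.79429762e+02] [ 0.32165544 -0.2384169  -0.72804905]
```

View pics/s5.png

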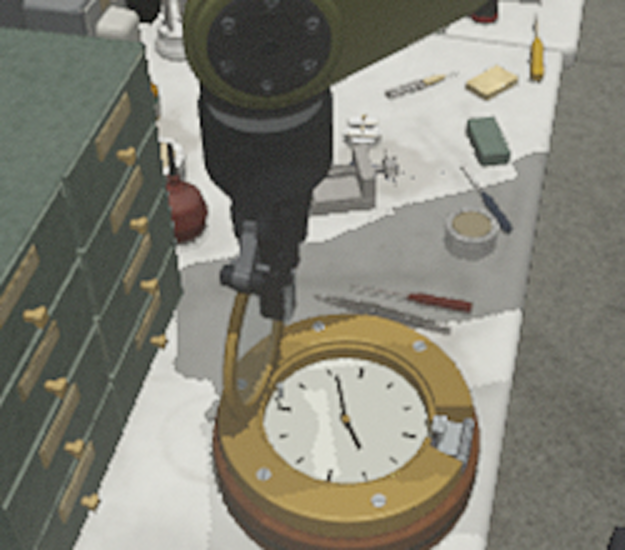

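The bezel is close to upright against the finger and well clear of the cabinet. I'll continue gently to the stop.

Emit:
arm_command --targets '[{"claw":0,"dp":[-0.3,0,0],"rot":[0,0,0]},{"claw":0,"dp":[-0.6,0,0],"rot":[0,0,0]},{"claw":0,"dp":[-0.9,0,0],"rot":[0,0,0]},{"claw":0,"dp":[-1.2,0,0],"rot":[0,0,0]},{"claw":0,"dp":[-1.5,0,0],"rot":[0,0,0]},{"claw":0,"dp":[-1.7,0,0],"rot":[0,0,0]},{"claw":0,"dp":[-1.7,0,0],"rot":[0,0,0]}]'

```text
t: 8.85
eef_pos: [520.9, 249.4, 148.2]
ee_rot: [-180.0, -0.0, 179.4]
wrist_force: [0.9, -0.2, -0.7]
grip_width: 0.5
grasp_force: 0.0
```

Emit:
arm_command --targets '[{"claw":0,"dp":[-0.2,0,0],"rot":[0,0,0]},{"claw":0,"dp":[-0.4,0,0],"rot":[0,0,0]},{"claw":0,"dp":[-0.6,0,0],"rot":[0,0,0]},{"claw":0,"dp":[-0.6,0,0],"rot":[0,0,0]}]'

```text
t: 9.25
eef_pos: [523.8, 249.5, 147.9]
ee_rot: [-179.9, -0.5, 179.5]
wrist_force: [-27.3, -2.0, 11.8]
grip_width: 0.1
grasp_force: 14.5
```

Emit:
arm_command --targets '[{"claw":0,"dp":[0.5,0,0],"rot":[0,0,0]},{"claw":0,"dp":[1.5,0,0],"rot":[0,0,0]},{"claw":0,"dp":[4,0,0],"rot":[0,0,0]},{"claw":0,"dp":[8,0,-2],"rot":[0,0,0]},{"claw":0,"dp":[12,0,-5],"rot":[0,0,0]},{"claw":0,"dp":[16,0,-8],"rot":[0,0,0]},{"claw":0,"dp":[18,0,-9],"rot":[0,0,0]},{"claw":0,"dp":[18,0,-9],"rot":[0,0,0]},{"claw":0,"dp":[18,0,-9],"rot":[0,0,0]}]'

```text
t: 10.15
eef_pos: [346.8, 251.2, 238.4]
ee_rot: [180.0, 0.1, 179.5]
wrist_force: [0.6, 1.2, 0.3]
grip_width: 0.0
grasp_force: 0.0
```

Run:
```python
from plant import sensors,snapshot
from h import *
s=snapshot("side"); cv2.imwrite("pics/s6.png",cv2.resize(s["color"][130:350,150:400,::-1],None,fx=2.5,fy=2.5,interpolation=2))
P=cloud(s).reshape(-1,3); m=(P[:,2]>75)&(P[:,2]<190)&(abs(P[:,1]-252)<68)&(P[:,0]>480)&(P[:,0]<600); Q=P[m]
a,b=np.polyfit(Q[:,2],Q[:,0],1); print(m.sum(),"angle",np.pi/2+np.arctan(a),Q[:,2].max())
d=sensors.sense();print(d["eef_pos"],d["wrist_force"])
```

```text
1758 angle 1.7945374802173162 183.11148637393194
[347.01755494 251.07990817 237.85827389] [ 0.5573038  -0.02016433 -0.2920337 ]
```

View pics/s6.png

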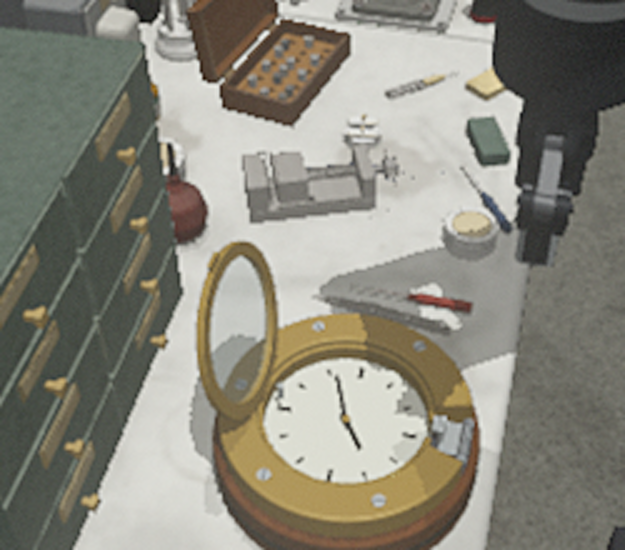

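The bezel lies back against its stop at a measured 1.79 rad, the catch is up at crop (453,437), and the hand is clear. I'll hand in.

```bash
python3 -c "
from plant import arm
print(arm.job_done())"
```

```text
the job is handed in; nothing more can be done
None
```

The catch was pressed and the bezel popped up; I pushed it back to its stop (measured 1.79 rad), withdrew the hand clear of everything, and handed the job in, with no verdict returned.

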